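# Clear the banding wheel and hold the gauge pointer at its mark

### The job

The banding wheel has to be cleared for a centring check of the dark bowl: stand each of the two little underglaze pots upright in the tray of its cap's colour and let go of it. Then take the orange grip of the pointer gauge, pull the sprung pointer out of its tube until the mouth of the tube lies on the red band (pulled out 90 mm), and finish while still holding it there. Leave the bowl on the wheel and everything else on the table as it stands.

Things in the scene. Friction and masses are not known exactly. Their poses are not given: they have to be found in the camera images.
- wheel: Turquoise banding wheel, locked, it does not turn and is fixed to the table: flat round head 256 mm across, its top 90 mm above the table. Origin on the table under its centre. Its +x axis points roughly away from the gauge, which stands some 300 to 400 mm away on its -x side. The pots stand on the head, one on its +y side and one on its -y side, 74 to 92 mm from its x axis.
- bowl: Small dark clay bowl, 66 mm across, 55 mm high, standing loose at the middle of the wheel head, rim 145 mm above the table. Origin at the centre of its underside. To be left alone.
- pot_yellow: Upright white plastic pot with a yellow cap, loose on the wheel head: body 26 mm diameter and 43 mm high, cap 28 mm diameter on top, 60 mm high in all, about 50 g. Origin at the centre of its underside, z axis up.
- pot_blue: The same pot with a blue cap. Origin at the centre of its underside, z axis up.
- tray_yellow: Yellow square open tray fixed to the table, 105 x 105 mm, 20 mm high, walls and floor 4 mm thick. Origin at the centre of its underside (inner floor 4 mm above it). The two trays swap places.
- tray_blue: The same tray in blue. Origin at the centre of its underside.
- gauge: Pointer gauge fixed to the table: round dark base 100 mm across, thin column, and on it a level aluminium tube 22 mm in diameter (25 mm at its dark mouth ring), its axis 185 mm above the table. Origin on the table under the column; +x axis along the tube towards the wheel, the pull direction.
- tube_mouth (a point): Centre of the tube's open mouth, 50 mm in front of the column, 185 mm above the table.
- grip_top (a point): Middle of the top of the orange grip: an upright square post, 18 x 18 mm, sides square to the tube, that rises 55 mm above the pointer's axis (top 240 mm above the table). The pointer is a steel rod 12 mm thick; its dark collar (20 mm thick) under the post spans 13 mm either side of it, and its slim tip reaches 95 mm past the post. The post's middle stands 45 mm in front of the tube mouth when the pointer is home and moves with the pointer.
- pointer (a joint): How far the pointer is pulled out, in m: 0 home, 0.13 end stop. An inner spring pulls it back with about 2 N at home rising to about 7 N at the mark (60 N/m) and about 10 N at the stop; it slides home when let go. A red band 14 mm wide is painted round the rod; it is hidden in the tube at home, and the tube's mouth lies on it from 0.083 to 0.097, in its middle at 0.090.
- pinch_cup: Dark clay cup, 84 mm across, 75 mm high, beyond the wheel. Bystander.
- slip_jar: Jar with white lid, 68 mm across, 100 mm high, beyond the wheel. Bystander.
- rib: Flat wooden rib, 80 x 45 x 8 mm, lying near the robot. Bystander.
- trimmer: Trimming tool with dark wooden handle, about 170 mm long, 10 mm high, lying near the robot. Bystander.
- wedge: Cork block, 50 x 40 x 30 mm, beyond the wheel. Bystander.
Not all that is in view belongs to the job. What is shaped like the pot_blue but pink, purple or turquoise is not meant.

How it is judged:
By the outcome, as a careful person would: the job done as asked, in the order asked, and still so for the second after the job is handed in, while the arm keeps its last pose, push and grip.
It also fails if it takes over 64 s, if anything falls off the work surface, if the arm or the gripper's body presses on something with over 40 N, if the wrist force passes 120 N, or if a joint passes its speed limit or range.

### The arm

A 6-joint arm with a two-finger parallel gripper is mounted at the origin on the work surface. World frame = base frame: x ahead of the robot, y to its left, z up, the work surface at z = 0. Lengths are in m, angles in degrees, forces in N, time in s.
With the tool pointing down it reaches from about 0.4 to 0.825 m from the base axis. Payload 7 kg.
Tool frame: the origin (TCP) lies midway between the tips of the shut fingers; the grasp point (between the pads) lies r.tcp_to_grasp behind it (r.tcp_to_grasp is the distance from the TCP to the grasp point, in m); x points along the fingers, y is the direction in which the jaws open and shut, and the axes are right-handed (so a half turn about x gives the same grasp; the last joint's range is limited). The gripper opens to 88 mm and grips with 3 to 60 N. Pads are 19 mm wide; open, the fingers measure 130 mm over their backs; the gripper's body (78 mm by 193 mm) begins 47 mm behind the grasp point.
Start: joints at [-56.431, 20.546, 0.682, 0, -70.136, -16.507], TCP at [0.198, -0.645, 0.227] pointing down, gripper open.
Joint ranges: [-176.03, 176.03], [-82.01, 121.73], [-58.28, 71.71], [-173.87, 95.51], [-174.79, -0.11], [-173.66, 173.66]. Speed limits (degrees/s): [136.94, 136.94, 172.46, 180, 180, 180].

### API

Orientations are given as [roll, pitch, yaw] about the fixed x, y, z axes, in that order (R = Rz(yaw) Ry(pitch) Rx(roll)).
In Python, from plant import r gives the robot as it stands.
- The arm moves only by the tool carry_out, never from a script. Its argument "moves" is a list of rows, each a list of 7 numbers: the shift along the world's x, y, z in mm, then the turn, a rotation vector about the world's x, y, z in rad, then the opening in per cent of the stroke, from 0 (shut) to 100 (fully open). In form: [[x, y, z, wx, wy, wz, claw], ...]. A call has 1 to 5 rows; each row is the pose to reach, as a shift and turn from the pose commanded when the call began; what a row does not reach only later rows make up. A row lasts 1/10 s, in which the tool goes at most 50 mm and 8.59 degrees, less where a joint would pass 70% of its speed; a pose out of reach is approached as far as the arm can. A call with a gripper value outside its range is refused whole. The fingers move at their own pace and stop on an object; "squeeze" is the grip in N (left out, the last holds). Time passes only in rows, so rows that repeat a pose let the fingers close. It gives the time, the measured TCP pose, the force and the opening at its end, in the units of the state.
- r.get_state(): the state, without advancing time (a new reading comes with each control period).
- r.capture(name): name is "scene" or "side" or "wrist"; returns the picture (400x640x3 uint8, blue, green, red); there is no depth.
- r.camera_params(name): a dict with "K" (3x3 intrinsics, pixels), "rvec" (rotation vector, rad) and "tvec" (3), from world to camera coordinates, as OpenCV has them. Camera axes: x right, y down, z forward; pixel columns grow to the right and rows downward; lengths in m; the calibration is good to about 2 mm. A picture is of the moment at which its call begins: read the wrist's pose just before it. camera_params takes no time and is no camera call; for the wrist camera it gives the pose at the moment of the call.
- r.close_job(): hands the job in, once; it reports no verdict.
The state is a dict: "time_s": time; "joints": joint angles; "qd": joint speeds; "joint_torque": joint torques, N m; "tcp_pos": TCP position; "eef_rot": TCP orientation; "contact_force": force on the tool from outside, world axes, zero at the start; "moment": the same for the moment, N m; "gripper_width": finger opening in m.
Only numpy, scipy, OpenCV 4.12 (cv2) and the standard library are available. Lean on these libraries where they do the work, as an engineer would, in place of code of your own. Each camera call takes 0.05 s, during which the arm holds its last target. There are 200 camera calls.

## Working session

There is one attempt and no reset: what is moved stays moved. The work goes in short steps, Python scripts to look and compute and a tool call to move; the robot and the scene stay as the last step left them, time stands still between calls to the robot, and variables do not carry over. Pictures are saved under pics/ and viewed, about 8 in all and at most 12, crops included, and the job is handed in when it is done.

Besides the shell and the picture viewer there is one more tool, called as a command line: name --pt "numbers of a row" for each row, then --argument value for the rest. carry_out: Moves the arm, as the interface text tells. Its arguments: {"type":"object","properties":{"moves":{"type":"array"},"squeeze":{"type":"number"}},"required":["moves"]}

```bash
mkdir -p pics; ls; python3 - <<'E'
from plant import r
import cv2
print(r.get_state(), r.tcp_to_grasp)
for n in("scene","side"):
    cv2.imwrite(f"pics/{n}0.png",r.capture(n)); p=r.camera_params(n); print(n,p)
E
```

```text
pics
{'time_s': 0.0, 'joints': array([-5.64323925e+01,  2.05905982e+01,  6.35056463e-01, -1.99294650e-02,
       -7.01351483e+01, -1.65078292e+01]), 'qd': array([ 0.0995376 ,  0.01030021,  0.02012196, -0.04748409,  0.00142109,
        0.05275635]), 'joint_torque': array([ 2.99754516e-03, -5.82716417e+01,  2.93052417e+01,  6.99702457e+00,
        6.89351640e-03, -1.69596965e-04]), 'tcp_pos': array([ 0.1978729 , -0.64484984,  0.22564247]), 'eef_rot': array([ 94.83713336,  89.90739437, 111.89012474]), 'contact_force': array([ 0.01769843, -1.11028967,  0.55006298]), 'moment': array([ 0.00963072,  0.03906882, -0.0343129 ]), 'gripper_width': 0.08768894793923221} 0.0188
scene {'K': array([[397.16118875,   0.        , 315.82283786],
       [  0.        , 397.16118875, 198.4625717 ],
       [  0.        ,   0.        ,   1.        ]]), 'rvec': array([ 0.75461085,  2.72360843, -0.92564414]), 'tvec': array([ 0.51813367, -0.13833533,  1.23814095])}
side {'K': array([[446.2309286 ,   0.        , 327.20866975],
       [  0.        , 446.2309286 , 195.29126158],
       [  0.        ,   0.        ,   1.        ]]), 'rvec': array([ 2.10478841, -0.08387336,  0.03768995]), 'tvec': array([-0.57313009,  0.15702302,  1.02199564])}
```

View pics/scene0.png

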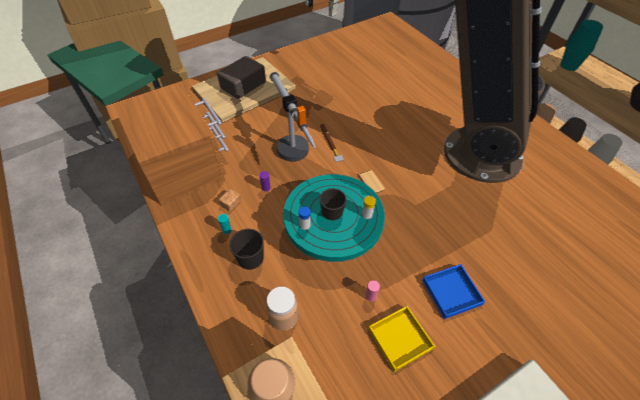

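View pics/side0.png

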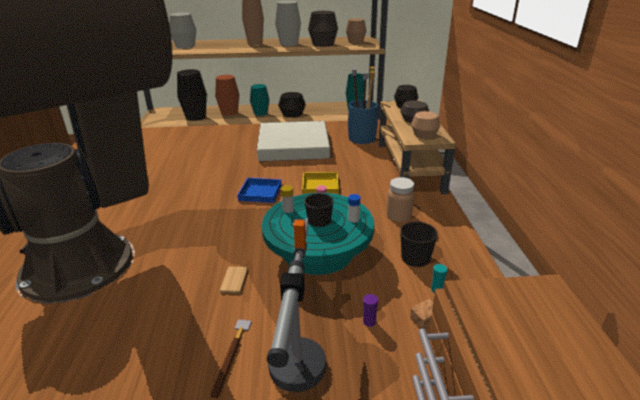

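The scene view shows the blue cap near (305,213), yellow cap (370,202), the bowl (333,204), the trays at (454,290) blue and (402,338) yellow, and the orange grip at about (301,115). The side view shows the grip at (300,235), yellow cap (287,191) and blue cap (354,201). Decoys are pink, purple and turquoise.

```bash
cat > h.py <<'E'
import numpy as np, cv2
HSV=dict(yellow=((22,140,90),(34,255,255)),blue=((108,150,70),(122,255,255)),orange=((5,210,150),(14,255,255)),teal=((82,120,50),(96,255,255)))
def cam(p):
    R=cv2.Rodrigues(p["rvec"])[0]; return p["K"],R,p["tvec"]
def ray(p,uv):
    K,R,t=cam(p); d=R.T@np.linalg.inv(K)@np.array([*uv,1.]); return -R.T@t,d/np.linalg.norm(d)
def onz(p,uv,z):
    o,d=ray(p,uv); return o+d*(z-o[2])/d[2]
def tri(a,ua,b,ub):
    o1,d1=ray(a,ua);o2,d2=ray(b,ub)
    s=np.linalg.lstsq(np.c_[d1,-d2],o2-o1,rcond=None)[0]
    A,B=o1+s[0]*d1,o2+s[1]*d2; return (A+B)/2,np.linalg.norm(A-B)
def proj(p,X): return cv2.projectPoints(np.array([X],float),p["rvec"],p["tvec"],p["K"],None)[0].ravel()
def blobs(im,c,amin=25):
    m=cv2.inRange(cv2.cvtColor(im,cv2.COLOR_BGR2HSV),*HSV[c])
    n,l,s,ce=cv2.connectedComponentsWithStats(m)
    return [(int(s[i,4]),ce[i].round(1),s[i,:4],l==i) for i in range(1,n) if s[i,4]>=amin]
E
python3 - <<'E'
from plant import r
from h import *
P={n:r.camera_params(n) for n in("scene","side")}
I={n:cv2.imread(f"pics/{n}0.png") for n in P}
for n in P:
  for c in HSV:
    for a,ce,b,m in blobs(I[n],c):
        print(n,c,a,ce,b, 'z0',onz(P[n],ce,0.01).round(3),'cap',onz(P[n],ce,.1415).round(3))
        if a>400 and c in("yellow","blue"):
            k=cv2.findContours(m.astype('uint8'),0,2)[0][0]; box=cv2.boxPoints(cv2.minAreaRect(k)); print("  corners z20",[onz(P[n],q,.02)[:2].round(3).tolist() for q in box])
        if c=="teal" and a>2000:
            k=cv2.convexHull(np.argwhere(m)[:,::-1].astype(np.int32)); pts=np.array([onz(P[n],q[0],.09)[:2] for q in k],np.float32); print("  wheel",cv2.minEnclosingCircle(pts),pts.min(0),pts.max(0))
E
```

```text
scene yellow 117 [369.2 201.7] [364 196  11  13] z0 [ 0.415 -0.024  0.01 ] cap [0.484 0.05  0.141]
scene yellow 2311 [400.7 337.8] [369 306  66  66] z0 [0.576 0.321 0.01 ] cap [0.622 0.344 0.141]
  corners z20 [[0.629, 0.265], [0.514, 0.266], [0.528, 0.377], [0.635, 0.372]]
scene blue 112 [304.2 212.6] [299 207  11  12] z0 [ 0.59  -0.086  0.01 ] cap [ 0.633 -0.003  0.141]
scene blue 1957 [452.8 290.9] [423 265  62  54] z0 [0.4   0.297 0.01 ] cap [0.471 0.324 0.141]
  corners z20 [[0.447, 0.235], [0.328, 0.239], [0.361, 0.359], [0.47, 0.351]]
scene orange 105 [302.  114.8] [298 106   8  19] z0 [ 0.395 -0.44   0.01 ] cap [ 0.467 -0.305  0.141]
scene teal 855 [584.1  43.4] [565  20  38  50] z0 [-0.787 -0.228  0.01 ] cap [-0.541 -0.124  0.141]
scene teal 5566 [333.3 219.2] [284 175 101  86] z0 [ 0.533 -0.026  0.01 ] cap [0.585 0.048 0.141]
  wheel ((0.5565803647041321, 0.005700811743736267), 0.13132424652576447) [ 0.42788523 -0.125186  ] [0.6830534  0.13629392]
scene teal 171 [224.5 223.3] [218 214  13  20] z0 [ 0.792 -0.166  0.01 ] cap [ 0.805 -0.071  0.141]
side yellow 596 [320.4 181.6
[... 595 characters left out ...]
0.141]
side teal 102 [350.4  90.8] [346  75   9  31] z0 [0.773 1.181 0.01 ] cap [0.72  0.767 0.141]
side teal 94 [359.3  85.9] [357  74   6  27] z0 [0.824 1.252 0.01 ] cap [0.761 0.824 0.141]
side teal 287 [258.4  98. ] [251  84  16  31] z0 [0.351 1.118 0.01 ] cap [0.384 0.717 0.141]
side teal 3113 [336.3 237.8] [302 193  72  81] z0 [0.6   0.036 0.01 ] cap [ 0.583 -0.143  0.141]
  wheel ((0.555633544921875, -0.03278224915266037), 0.15181361138820648) [ 0.5144371  -0.18445483] [0.67715454 0.11675264]
side teal 1502 [283.1 225.8] [262 194  49  69] z0 [0.47  0.099 0.01 ] cap [ 0.48  -0.094  0.141]
side teal 274 [438.5 275.9] [432 264  15  28] z0 [ 0.806 -0.121  0.01 ] cap [ 0.747 -0.268  0.141]
```

```bash
cat > /tmp/a.py <<'E'
from plant import r
from h import *
from scipy.spatial.transform import Rotation as Ro
s=r.get_state(); R=Ro.from_euler('xyz',s['eef_rot'],degrees=True).as_matrix()
print("tool y",R[:,1].round(3),np.degrees(np.arctan2(R[1,1],R[0,1])),"x",R[:,0].round(3))
P={n:r.camera_params(n) for n in("scene","side")}
# wide orange mask, post only
res={}
for n in P:
    im=cv2.imread(f"pics/{n}0.png"); m=cv2.inRange(cv2.cvtColor(im,cv2.COLOR_BGR2HSV),(4,190,90),(17,255,255))
    k,l,st,ce=cv2.connectedComponentsWithStats(m)
    for i in range(1,k):
        if st[i,4]>60 and abs(ce[i][0]-300)<12 and 90<ce[i][1]<260: print(n,st[i],ce[i].round(1)); res[n]=(st[i],ce[i])
    cv2.imwrite(f"pics/c_{n}.png",0*im)
X,e=tri(P["scene"],res["scene"][1],P["side"],res["side"][1]); print("post centre",X.round(4),e)
for c,a,b in(("y",(369.2,201.7),(286.2,188.6)),("b",(304.2,212.6),(353.7,199.3))):
    print(c,[v for v in tri(P["scene"],a,P["side"],b)])
print("gauge base scene",onz(P["scene"],(292,147),.015),"side",onz(P["side"],(298,361),.015))
print("bowl rim",onz(P["scene"],(333,200),.145),"pink",onz(P["scene"],(373,290),.03))
a=cv2.imread("pics/scene0.png")[60:170,250:360]; b=cv2.imread("pics/side0.png")[210:390,240:360]
cv2.imwrite("pics/crops.png",np.hstack([cv2.resize(a,(400,400),interpolation=2),cv2.resize(b,(266,400),interpolation=2)]))
E
python3 /tmp/a.py
```

```text
tool y [-0.293  0.956  0.001] 107.05722291276179 x [-0.001  0.001 -1.   ]
scene [298 105   9  20 142] [301.7 114.6]
side [294 220  11  28 246] [299.  233.3]
post centre [ 0.5104 -0.2279  0.2172] 0.0029084534434974485
y [array([0.48566763, 0.05156512, 0.14461474]), np.float64(0.0003052274820434249)]
b [array([ 0.63376677, -0.00291858,  0.14120317]), np.float64(0.0011017881656364028)]
gauge base scene [ 0.4989347  -0.31993221  0.015     ] side [ 0.50005882 -0.3220313   0.015     ]
bowl rim [0.55711083 0.00302944 0.145     ] pink [0.56905598 0.20336581 0.03      ]
```

View pics/crops.png

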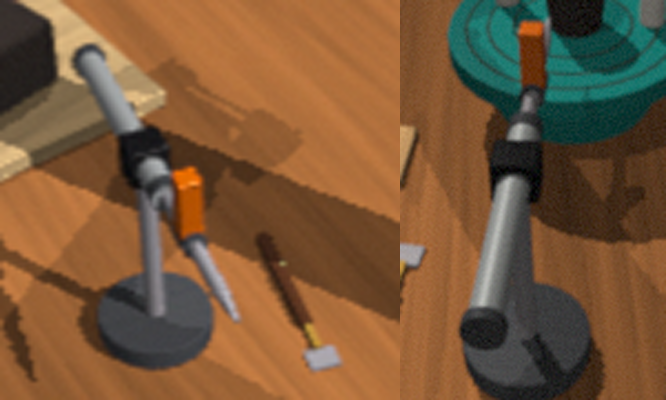

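Gauge base at (0.500,-0.321) and post at (0.510,-0.228): 94 mm apart, matching the given 95 mm. Moving towards the yellow pot.

carry_out --pt "18 44 15 0 0 -0.066 100" --pt "36 88 30 0 0 -0.132 100" --pt "54 132 45 0 0 -0.198 100" --pt "72 176 60 0 0 -0.264 100" --pt "90 220 75 0 0 -0.33 100" --squeeze 25

```text
time_s: 0.6
tcp_pos: [0.2881, -0.4234, 0.3017]
eef_rot: [130.0, 90.0, 128.0]
contact_force: [1.3, -1.4, 0.5]
gripper_width: 0.0875
```

carry_out --pt "20 45 0 0 0 -0.066 100" --pt "40 90 0 0 0 -0.132 100" --pt "60 135 0 0 0 -0.198 100" --pt "80 180 0 0 0 -0.264 70" --pt "100 225 0 0 0 -0.326 60"

```text
time_s: 1.1
tcp_pos: [0.3881, -0.1983, 0.3017]
eef_rot: [35.5, 90.0, 14.8]
contact_force: [1.1, -0.9, 0.1]
gripper_width: 0.077
```

carry_out --pt "20 45 0 0 0 0 60" --pt "40 90 0 0 0 0 60" --pt "60 135 0 0 0 0 60" --pt "80 180 0 0 0 0 60" --pt "80 205 -10 0 0 0 60"

```text
time_s: 1.6
tcp_pos: [0.4699, 0.0079, 0.2919]
eef_rot: [29.4, 89.9, 9.0]
contact_force: [0.5, -0.3, -0.7]
gripper_width: 0.0529
```

```bash
cat > st.py <<'E'
from plant import r
from h import *
from scipy.spatial.transform import Rotation as Ro
def st():
    s=r.get_state(); R=Ro.from_euler('xyz',s['eef_rot'],degrees=True).as_matrix()
    print("t %.2f"%s['time_s'],"tcp",(s['tcp_pos']*1e3).round(1),"jaw %.1f"%np.degrees(np.arctan2(R[1,1],R[0,1])),"x",R[:,0].round(3),"F",s['contact_force'].round(1),"w %.1f"%(s['gripper_width']*1e3),"q",s['joints'].round(0)); return s,R
E
python3 - <<'E'
from st import *
st(); p=r.camera_params("wrist"); im=r.capture("wrist"); cv2.imwrite("pics/w1.png",im)
for c in("yellow","blue"):
  for a,ce,b,m in blobs(im,c,60): print(c,a,ce,b,onz(p,ce,.15).round(4))
P={n:r.camera_params(n) for n in("scene","side")}
print("tube rear",tri(P["scene"],(274.8,76.0),P["side"],(278.5,356.5)))
E
```

```text
t 1.60 tcp [469.9   7.9 291.9] jaw 69.6 x [ 0.001  0.    -1.   ] F [ 0.5 -0.3 -0.7] w 52.9 q [  25.   -2.  -18.    0.  -74. -135.]
yellow 6426 [551.6 156.3] [505 110  91  94] [0.5207 0.2304 0.15  ]
yellow 61 [139.8 170.5] [131 168  19   6] [ 0.3931 -0.1507  0.15  ]
yellow 648 [363.8 185.3] [350 171  29  30] [0.4843 0.0505 0.15  ]
yellow 118 [208.3 263.4] [203 250  17  29] [ 0.5075 -0.1322  0.15  ]
yellow 85 [205.6 288. ] [202 278  11  23] [ 0.5334 -0.148   0.15  ]
yellow 236 [444.1 321.6] [417 314  50  15] [0.6672 0.0862 0.15  ]
yellow 352 [493.7 321.3] [465 315  63  14] [0.6866 0.139  0.15  ]
yellow 112 [537.4 322.3] [527 316  21  13] [0.7053 0.1853 0.15  ]
yellow 122 [233.6 323.8] [219 320  30   9] [ 0.586  -0.1386  0.15  ]
yellow 70 [258.5 323. ] [249 320  22   9] [ 0.595  -0.1117  0.15  ]
yellow 234 [375.2 323.8] [336 320  72   9] [0.6425 0.0121 0.15  ]
blue 1127 [483.2  56.8] [465   0  60  84] [0.4097 0.1873 0.15  ]
blue 205 [492.4   3. ] [474   0  51  10] [0.3706 0.2037 0.15  ]
blue 988 [543.8  38.7] [532   0  24  72] [0.4139 0.2404 0.15  ]
tube rear (array([ 0.47742596, -0.451095  ,  0.18599759]), np.float64(0.004663528992375611))
```

View pics/w1.png

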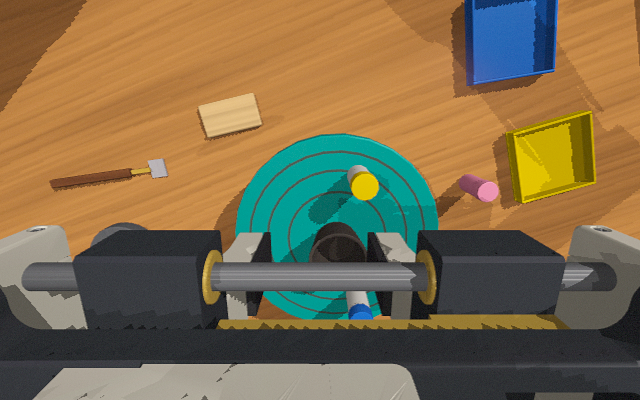

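The wrist view shows the yellow cap at (364,185), i.e. (0.484,0.0505), agreeing with the triangulation. Descending onto it.

carry_out --pt "14.5 43 0 0 0 0 60" --pt "14.5 43 -45 0 0 0 60" --pt "14.5 43 -90 0 0 0 60" --pt "14.5 43 -135 0 0 0 60" --pt "14.5 43 -171 0 0 0 60"

```text
time_s: 2.15
tcp_pos: [0.4813, 0.0473, 0.1182]
eef_rot: [-144.3, 89.9, -164.8]
contact_force: [0.5, 0.2, 0.5]
gripper_width: 0.0526
```

carry_out --pt "0 0 0 0 0 0 60" --pt "0 0 0 0 0 0 15" --pt "0 0 0 0 0 0 15" --pt "0 0 0 0 0 0 15" --pt "0 0 0 0 0 0 15"

```text
time_s: 2.65
tcp_pos: [0.4834, 0.0481, 0.1221]
eef_rot: [47.0, 89.8, 26.5]
contact_force: [0.4, 0.9, 1.9]
gripper_width: 0.0275
```

```bash
python3 - <<'E'
from st import *
st(); p=r.camera_params("wrist"); im=r.capture("wrist"); cv2.imwrite("pics/w2.png",im)
E
```

```text
t 2.65 tcp [483.4  48.1 122.1] jaw 69.5 x [ 0.003  0.001 -1.   ] F [0.4 0.9 1.9] w 27.5 q [  29.    8.  -31.    0.  -50. -139.]
```

Width 27.5 mm: holding the 28 mm cap. Lift and carry.

carry_out --pt "0 0 20 0 0 0 15" --pt "0 0 60 0 0 0 15" --pt "10 40 60 0 0 0 15" --pt "25 83 60 0 0 0 15" --pt "40 126 60 0 0 0 15"

```text
time_s: 3.2
tcp_pos: [0.523, 0.1751, 0.1819]
eef_rot: [60.6, 89.9, 40.0]
contact_force: [0.4, -0.7, 0.9]
gripper_width: 0.0274
```

carry_out --pt "14 40 0 0 0 0 15" --pt "28 80 0 0 0 0 15" --pt "42 120 0 0 0 0 15" --pt "54 147 0 0 0 0 15" --pt "54 147 0 0 0 0 15"

```text
time_s: 3.7
tcp_pos: [0.5774, 0.324, 0.1798]
eef_rot: [7.7, 90.0, -12.7]
contact_force: [-1.1, -0.5, -0.7]
gripper_width: 0.0274
```

```bash
python3 - <<'E'
from st import *
st()
for n in("scene","side"):
  p=r.camera_params(n); im=r.capture(n); cv2.imwrite(f"pics/{n}1.png",im)
  for a,ce,b,m in blobs(im,"yellow",60): print(n,a,ce,b,onz(p,ce,.01).round(4))
p=r.camera_params("wrist"); cv2.imwrite("pics/w2.png",r.capture("wrist"))
E
```

```text
t 3.70 tcp [577.4 324.  179.8] jaw 69.6 x [ 0. -0. -1.] F [-1.1 -0.5 -0.7] w 27.4 q [  46.   21.   -5.    0.  -64. -157.]
scene 2096 [397.7 338.8] [369 306  65  66] [0.5831 0.3197 0.01  ]
side 575 [320.2 181.6] [303 173  36  21] [0.5783 0.3213 0.01  ]
```

View pics/w2.png

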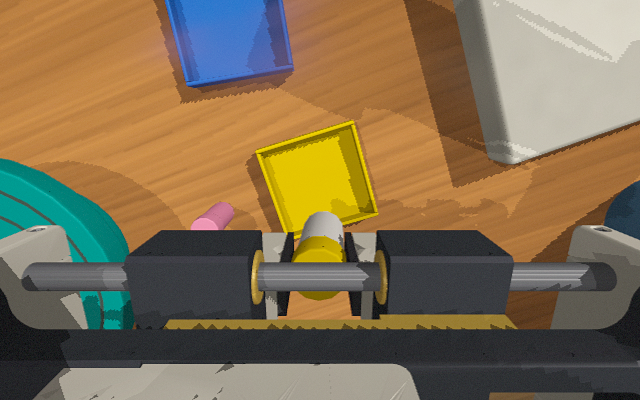

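The wrist view shows the yellow tray with top corners (257,150), (352,122), (378,214), the pot held above it and the pink decoy at (213,217), left of the tray.

```bash
python3 - <<'E'
from st import *
st(); p=r.camera_params("wrist")
c=[onz(p,u,.02)[:2] for u in((257,150),(352,122),(378,214))]
print(c,"centre",(c[0]+c[2])/2,"sides",np.linalg.norm(c[1]-c[0]),np.linalg.norm(c[2]-c[1]))
print("blue",[onz(p,u,.02)[:2] for u in((187,85),(292,67))])
print("pink",onz(p,(220,212),.06))
E
```

```text
t 3.85 tcp [576.2 320.4 180.4] jaw 69.5 x [-0.001 -0.    -1.   ] F [-0.5 -0.7 -0.8] w 27.1 q [  46.   21.   -5.   -0.  -64. -157.]
[array([0.52154505, 0.27325424]), array([0.52941254, 0.373377  ]), array([0.63101707, 0.36831171])] centre [0.57628106 0.32078298] sides 0.10043139084978862 0.10173070452322171
blue [array([0.44016833, 0.2349319 ]), array([0.46094505, 0.33628068])]
pink [0.56113386 0.22607686 0.06      ]
```

carry_out --pt "0 0 -45 0 0 0 15" --pt "0 0 -90 0 0 0 15" --pt "0 0 -125 0 0 0 15" --pt "0 0 -138 0 0 0 15" --pt "0 0 -144 0 0 0 15"

```text
time_s: 4.35
tcp_pos: [0.5762, 0.3197, 0.036]
eef_rot: [-107.0, 89.9, -127.5]
contact_force: [-1.5, -0.5, 6.8]
gripper_width: 0.0275
```

carry_out --pt "0 0 0 0 0 0 15" --pt "0 0 0 0 0 0 15" --pt "0 0 -1 0 0 0 15" --pt "0 0 -1 0 0 0 15"

```text
time_s: 4.75
tcp_pos: [0.5769, 0.3212, 0.0367]
eef_rot: [66.0, 89.9, 45.4]
contact_force: [0.1, -0.0, -0.5]
gripper_width: 0.0272
```

carry_out --pt "0 0 -1 0 0 0 15" --pt "0 0 -1.5 0 0 0 15" --pt "0 0 -1.5 0 0 0 15" --pt "0 0 -1.5 0 0 0 15"

```text
time_s: 5.15
tcp_pos: [0.5774, 0.3212, 0.0359]
eef_rot: [46.8, 89.9, 26.3]
contact_force: [-1.2, -0.9, 8.4]
gripper_width: 0.0274
```

carry_out --pt "0 0 0 0 0 0 55" --pt "0 0 0 0 0 0 55" --pt "0 0 0 0 0 0 55" --pt "0 0 0 0 0 0 55"

```text
time_s: 5.55
tcp_pos: [0.5764, 0.3206, 0.0338]
eef_rot: [-117.3, 90.0, -137.8]
contact_force: [0.2, -0.5, -0.3]
gripper_width: 0.0475
```

carry_out --pt "0 0 20 0 0 0 55" --pt "0 0 65 0 0 0 60" --pt "0 0 110 0 0 0 60" --pt "0 0 155 0 0 0 60" --pt "0 0 200 0 0 0 60"

```text
time_s: 6.05
tcp_pos: [0.5762, 0.3205, 0.2358]
eef_rot: [-123.3, 90.0, -143.8]
contact_force: [0.8, 0.0, -0.4]
gripper_width: 0.0519
```

```bash
python3 - <<'E'
from st import *
st(); 
for n in("scene","side","wrist"):
  p=r.camera_params(n); im=r.capture(n); cv2.imwrite(f"pics/{n}3.png",im)
  for c in("blue","yellow"):
   for a,ce,b,m in blobs(im,c,30):
    if n!="wrist" : print(n,c,a,ce,b,'cap',onz(p,ce,.1415).round(4))
E
```

```text
t 6.05 tcp [576.2 320.5 235.8] jaw 69.5 x [-0. -0. -1.] F [ 0.8  0.  -0.4] w 51.9 q [  46.   19.   -1.   -0.  -71. -157.]
scene blue 110 [304.2 212.6] [299 207  11  12] cap [ 0.6333 -0.0027  0.1415]
scene blue 435 [469.4 287.7] [456 268  29  38] cap [0.4372 0.336  0.1415]
scene blue 143 [440.6 285.6] [431 281  20  10] cap [0.4846 0.3021 0.1415]
scene yellow 2327 [400.7 337.8] [369 306  66  66] cap [0.6216 0.3443 0.1415]
side blue 601 [259.9 191.2] [238 179  43  23] cap [0.4255 0.0505 0.1415]
side blue 74 [353.5 199.7] [349 195  10  11] cap [ 0.6335 -0.0053  0.1415]
side yellow 54 [320.1 167.7] [317 164   8   9] cap [0.5697 0.1554 0.1415]
side yellow 235 [309.1 182.5] [303 173  14  20] cap [0.5391 0.0815 0.1415]
side yellow 227 [331.7 182.1] [325 173  14  21] cap [0.5924 0.0787 0.1415]
```

View pics/wrist3.png

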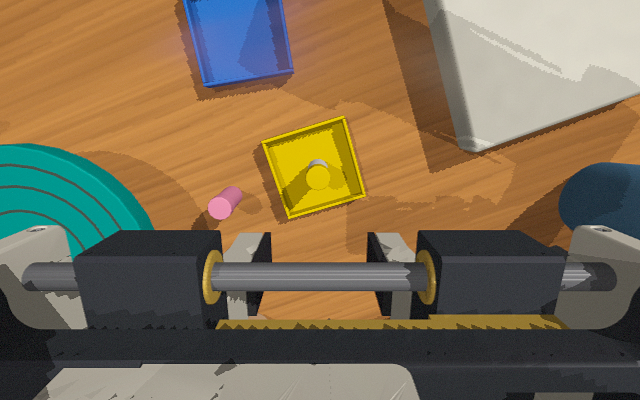

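Yellow pot stands upright in its tray, cap at (318,177). Now blue pot at (0.6335,-0.004).

carry_out --pt "10 -48 0 0 0 0 60" --pt "20 -96 0 0 0 0 60" --pt "30 -144 0 0 0 0 60" --pt "40 -192 0 0 0 0 60" --pt "50 -240 0 0 0 0 60"

```text
time_s: 6.7
tcp_pos: [0.6261, 0.0788, 0.2329]
eef_rot: [-146.6, 89.9, -167.1]
contact_force: [0.9, 1.3, 0.8]
gripper_width: 0.0527
```

carry_out --pt "4 -45 0 0 0 0 60" --pt "7 -84 0 0 0 0 60" --pt "7 -84 -35 0 0 0 60" --pt "7 -84 -80 0 0 0 60" --pt "7 -84 -114 0 0 0 60"

```text
time_s: 7.2
tcp_pos: [0.6319, -0.0042, 0.1167]
eef_rot: [-158.6, 89.8, -179.2]
contact_force: [0.0, 0.2, -0.4]
gripper_width: 0.0529
```

carry_out --pt "0 0 0 0 0 0 60" --pt "0 0 0 0 0 0 15" --pt "0 0 0 0 0 0 15" --pt "0 0 0 0 0 0 15" --pt "0 0 0 0 0 0 15"

```text
time_s: 7.7
tcp_pos: [0.6344, -0.0029, 0.1218]
eef_rot: [34.8, 89.8, 14.3]
contact_force: [0.6, 1.0, 3.1]
gripper_width: 0.0271
```

carry_out --pt "0 0 20 0 0 0 15" --pt "0 0 65 0 0 0 15" --pt "0 0 110 0 0 0 15" --pt "-25 35 110 0 0 0 15" --pt "-52 70 110 0 0 0 15"

```text
time_s: 8.2
tcp_pos: [0.5821, 0.0672, 0.2323]
eef_rot: [46.1, 89.8, 25.4]
contact_force: [0.1, 1.6, -0.6]
gripper_width: 0.0271
```

carry_out --pt "-28 35 0 0 0 0 15" --pt "-56 70 0 0 0 0 15" --pt "-84 105 0 0 0 0 15" --pt "-112 140 0 0 0 0 15" --pt "-140 175 0 0 0 0 15"

```text
time_s: 8.7
tcp_pos: [0.4403, 0.243, 0.2311]
eef_rot: [70.8, 89.9, 50.3]
contact_force: [0.5, 1.1, 0.1]
gripper_width: 0.0272
```

carry_out --pt "-28 35 0 0 0 0 15" --pt "-42 54 0 0 0 0 15" --pt "-42 54 -50 0 0 0 15" --pt "-42 54 -50 0 0 0 15" --pt "-42 54 -50 0 0 0 15"

```text
time_s: 9.2
tcp_pos: [0.3995, 0.2954, 0.1807]
eef_rot: [-72.5, 89.9, -93.0]
contact_force: [0.4, 0.5, 0.4]
gripper_width: 0.0276
```

```bash
python3 - <<'E'
from st import *
st(); p=r.camera_params("wrist"); im=r.capture("wrist"); cv2.imwrite("pics/w4.png",im)
HSV["blue"]=((105,150,50),(122,255,255))
for a,ce,b,m in blobs(im,"blue",200):
    k=cv2.findContours(m.astype('uint8'),0,2)[0]; k=max(k,key=cv2.contourArea); box=cv2.boxPoints(cv2.minAreaRect(k)); print(a,ce,b,[onz(p,q,.02)[:2].round(3).tolist() for q in box])
E
```

```text
t 9.20 tcp [399.5 295.4 180.7] jaw 69.5 x [-0.    -0.001 -1.   ] F [0.4 0.5 0.4] w 27.6 q [  59.    6.  -25.    0.  -59. -170.]
8827 [319.7 176. ] [262 125 112 110] [[0.337, 0.256], [0.358, 0.357], [0.462, 0.34], [0.44, 0.23]]
1281 [318.7 249.1] [291 233  57  29] [[0.442, 0.247], [0.464, 0.304], [0.496, 0.293], [0.474, 0.234]]
```

View pics/w4.png

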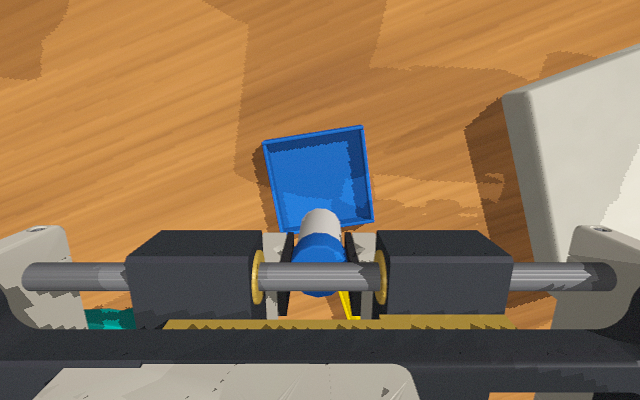

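The blue tray's outline, box (262–374,125–235), gives a centre of (0.399,0.296), right under the held pot. Lowering.

carry_out --pt "0 0 -45 0 0 0 15" --pt "0 0 -90 0 0 0 15" --pt "0 0 -125 0 0 0 15" --pt "0 0 -138 0 0 0 15" --pt "0 0 -143 0 0 0 15"

```text
time_s: 9.75
tcp_pos: [0.4004, 0.2958, 0.0371]
eef_rot: [-36.7, 90.0, -57.2]
contact_force: [0.4, 0.2, -0.0]
gripper_width: 0.0274
```

carry_out --pt "0 0 0 0 0 0 15" --pt "0 0 -1 0 0 0 15" --pt "0 0 -2 0 0 0 15" --pt "0 0 -2.5 0 0 0 15" --pt "0 0 -2.5 0 0 0 15"

```text
time_s: 10.25
tcp_pos: [0.4001, 0.2965, 0.0357]
eef_rot: [68.8, 89.9, 48.4]
contact_force: [0.4, -0.4, 4.8]
gripper_width: 0.0274
```

carry_out --pt "0 0 0 0 0 0 55" --pt "0 0 0 0 0 0 55" --pt "0 0 0 0 0 0 55" --pt "0 0 0 0 0 0 55"

```text
time_s: 10.65
tcp_pos: [0.3995, 0.2957, 0.0345]
eef_rot: [-115.9, 90.0, -136.4]
contact_force: [0.5, 0.0, 0.1]
gripper_width: 0.0473
```

carry_out --pt "0 0 20 0 0 0 55" --pt "0 0 65 0 0 0 60" --pt "0 0 110 0 0 0 60" --pt "0 0 155 0 0 0 60" --pt "0 0 200 0 0 0 60"

```text
time_s: 11.15
tcp_pos: [0.3992, 0.2953, 0.2365]
eef_rot: [119.7, 90.0, 99.2]
contact_force: [1.5, 1.7, -0.3]
gripper_width: 0.0526
```

```bash
python3 - <<'E'
from st import *
st(); cv2.imwrite("pics/w5.png",r.capture("wrist"));cv2.imwrite("pics/side5.png",r.capture("side"))
E
```

```text
t 11.15 tcp [399.2 295.3 236.5] jaw 69.5 x [-0.  0. -1.] F [ 1.5  1.7 -0.3] w 52.6 q [  59.    3.  -20.   -0.  -66. -170.]
```

View pics/w5.png

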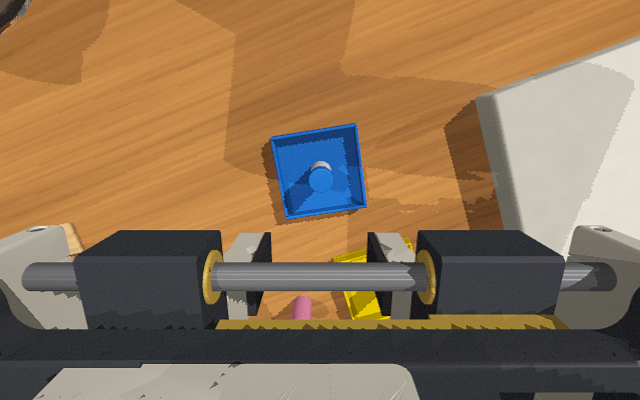

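Blue pot upright in its tray, cap at (320,180). Now to the gauge, with the jaws along the pull direction (about 81.7°).

carry_out --pt "14 -42 20 0 0 0.02 60" --pt "28 -84 40 0 0 0.04 60" --pt "42 -126 60 0 0 0.06 60" --pt "56 -168 80 0 0 0.08 60" --pt "70 -210 100 0 0 0.1 60"

```text
time_s: 11.75
tcp_pos: [0.4695, 0.084, 0.3355]
eef_rot: [59.3, 90.0, 44.6]
contact_force: [1.3, 0.4, -0.1]
gripper_width: 0.0526
```

carry_out --pt "14 -46 0 0 0 0.02 60" --pt "28 -92 0 0 0 0.04 60" --pt "42 -138 0 0 0 0.06 60" --pt "56 -184 0 0 0 0.08 60" --pt "70 -230 0 0 0 0.113 60"

```text
time_s: 12.25
tcp_pos: [0.5396, -0.1463, 0.3345]
eef_rot: [71.0, 90.0, 62.8]
contact_force: [1.6, 1.6, 0.6]
gripper_width: 0.0524
```

carry_out --pt "15 -45 0 0 0 0 60" --pt "31 -85 0 0 0 0 60" --pt "31 -85 0 0 0 0 60" --pt "31 -85 0 0 0 0 60"

```text
time_s: 12.65
tcp_pos: [0.5703, -0.2303, 0.3333]
eef_rot: [176.9, 89.9, 168.4]
contact_force: [0.1, 0.0, 1.3]
gripper_width: 0.0522
```

```bash
python3 - <<'E'
from st import *
st(); p=r.camera_params("wrist"); im=r.capture("wrist"); cv2.imwrite("pics/w6.png",im)
for a,ce,b,m in blobs(im,"orange",60): print(a,ce,b,onz(p,ce,.24).round(4))
print("expect",proj(p,(.5104,-.2279,.24)))
E
```

```text
t 12.65 tcp [ 570.3 -230.3  333.3] jaw 81.5 x [-0.002  0.    -1.   ] F [0.1 0.  1.3] w 52.2 q [ -4.  12.   3.  -0. -81. -95.]
expect [310.72251349 128.4839784 ]
```

View pics/w6.png

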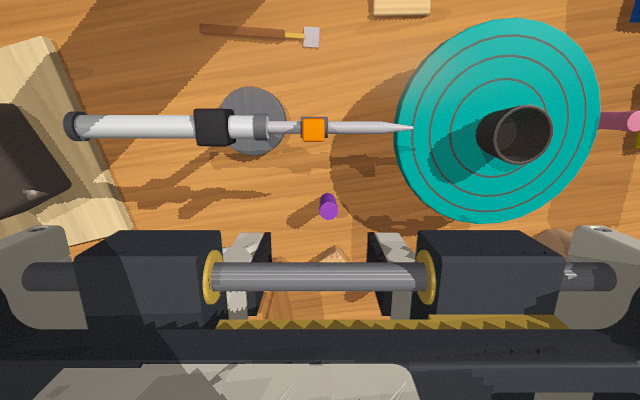

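The wrist view shows the orange post top at (314,129), the tube's rear end at (72,126), the pointer tip at (412,128), pots gone from the wheel and the bowl undisturbed at (522,134).

```bash
python3 - <<'E'
from st import *
st(); p=r.camera_params("wrist"); im=cv2.imread("pics/w6.png")
m=cv2.inRange(cv2.cvtColor(im,cv2.COLOR_BGR2HSV),(8,220,150),(22,255,255))[100:150,290:340]; ys,xs=np.nonzero(m); print(xs.min()+290,xs.max()+290,ys.min()+100,ys.max()+100)
T=onz(p,(314,128.5),.24); a=onz(p,(412,128),.185); b=onz(p,(72,126),.185)
for q in((300,119),(327,119),(327,140)): print(onz(p,q,.24).round(4))
print("post",T,"tip",a,"rear",b,"axis deg",np.degrees(np.arctan2(*(a-b)[1::-1])),"tip-post",a-T)
E
```

```text
t 12.70 tcp [ 570.3 -229.4  333.8] jaw 81.6 x [-0.001  0.    -1.   ] F [-0.8  0.6  0.7] w 52.4 q [ -4.  12.   3.  -0. -81. -95.]
302 324 118 141
[ 0.502  -0.2344  0.24  ]
[ 0.5051 -0.2133  0.24  ]
[ 0.5213 -0.2156  0.24  ]
post [ 0.51083757 -0.22455039  0.24      ] tip [ 0.52695199 -0.1317067   0.185     ] rear [ 0.47673887 -0.45670052  0.185     ] axis deg 81.21697337524552 tip-post [ 0.01611442  0.09284369 -0.055     ]
```

carry_out --pt "-40 4 0 0 0 0 45" --pt "-59 5 0 0 0 0 45" --pt "-59 5 -40 0 0 0 45" --pt "-59 5 -60 0 0 0 45" --pt "-59 5 -60 0 0 0 45"

```text
time_s: 13.2
tcp_pos: [0.5097, -0.2226, 0.2724]
eef_rot: [168.9, 89.8, 160.7]
contact_force: [0.2, -0.1, -0.3]
gripper_width: 0.0395
```

carry_out --pt "0 0 -30 0 0 0 45" --pt "0 0 -55 0 0 0 45" --pt "0 0 -70 0 0 0 45" --pt "0 0 -70 0 0 0 45"

```text
time_s: 13.6
tcp_pos: [0.5111, -0.2234, 0.204]
eef_rot: [-179.9, 89.9, 171.8]
contact_force: [-0.2, -0.1, -0.1]
gripper_width: 0.0396
```

carry_out --pt "0 0 0 0 0 0 10" --pt "0 0 0 0 0 0 10" --pt "0 0 0 0 0 0 10" --pt "0 0 0 0 0 0 10" --pt "0 0 0 0 0 0 10" --squeeze 35

```text
time_s: 14.1
tcp_pos: [0.5122, -0.2248, 0.206]
eef_rot: [-19.1, 89.9, -27.4]
contact_force: [-0.4, -2.2, 6.1]
gripper_width: 0.0176
```

```bash
python3 - <<'E'
from st import *
st()
E
```

```text
t 14.10 tcp [ 512.2 -224.8  206. ] jaw 81.7 x [ 0.002 -0.001 -1.   ] F [-0.4 -2.2  6.1] w 17.6 q [ -4.  10. -16.   0. -63. -95.]
```

Gripping (17.6 mm, the 18 mm post). Pull along 81.3°.

carry_out --pt "2.3 15 0 0 0 0 10" --pt "4.5 30 0 0 0 0 10" --pt "6.8 45 0 0 0 0 10" --pt "9 60 0 0 0 0 10" --pt "9 60 0 0 0 0 10"

```text
time_s: 14.6
tcp_pos: [0.5215, -0.1642, 0.206]
eef_rot: [-24.8, 89.8, -33.0]
contact_force: [0.8, -5.5, 5.1]
gripper_width: 0.0179
```

carry_out --pt "2 12 0 0 0 0 10" --pt "3.5 22 0 0 0 0 10" --pt "4.6 29 0 0 0 0 10" --pt "4.6 29 0 0 0 0 10" --pt "4.6 29 0 0 0 0 10"

```text
time_s: 15.1
tcp_pos: [0.5257, -0.1366, 0.206]
eef_rot: [-40.4, 89.9, -48.7]
contact_force: [-0.2, -7.3, 6.8]
gripper_width: 0.018
```

```bash
python3 - <<'E'
from st import *
st()
ims={n:r.capture(n) for n in("scene","side","wrist")}
for n in ims: cv2.imwrite(f"pics/{n}7.png",ims[n])
a=ims["scene"][70:150,255:355]; b=ims["side"][220:320,240:360]
cv2.imwrite("pics/pull.png",np.vstack([np.hstack([cv2.resize(a,(400,320),interpolation=2),cv2.resize(b,(384,320),interpolation=2)]),cv2.resize(ims["wrist"],(784,490))[:270]]))
E
```

```text
t 15.10 tcp [ 525.7 -136.6  206. ] jaw 81.7 x [ 0.002 -0.002 -1.   ] F [-0.2 -7.3  6.8] w 18.0 q [   6.    9.  -18.    0.  -63. -105.]
```

View pics/pull.png

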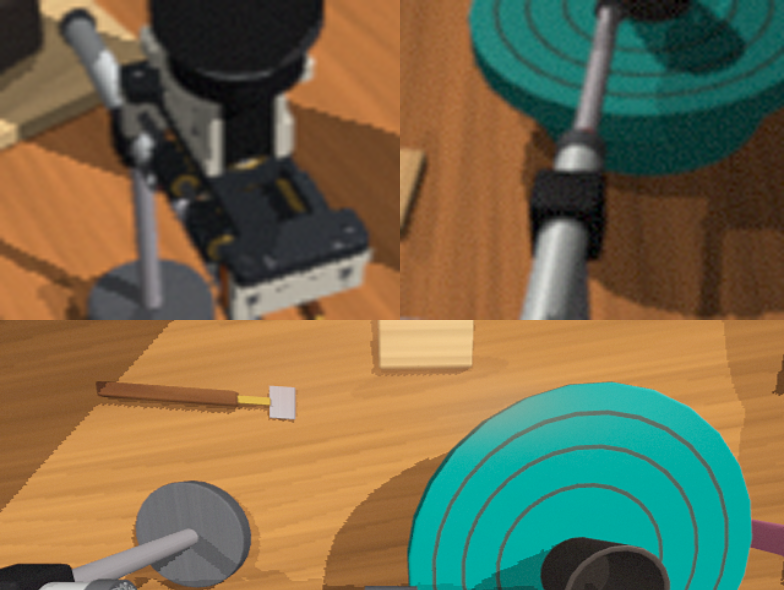

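The side crop shows the rod pulled well out of the tube with a faint reddish stripe at the tube mouth around (585,132) of the crop; I'll check that numerically.

```bash
python3 - <<'E'
from st import *
st(); s=r.get_state(); p=r.camera_params("side")
im=np.mean([r.capture("side").astype(float) for _ in range(4)],0)
T=s['tcp_pos']; d=np.array([np.cos(np.radians(81.3)),np.sin(np.radians(81.3)),0])
ax=np.array([T[0],T[1],.185])
for k in range(-155,-90,4):
    q=proj(p,ax+d*k/1e3+[0,0,.004]); v=cv2.getRectSubPix(im.astype('float32'),(3,1),tuple(map(float,q))).mean((0,1)); print(k,q.round(1),v.round(0),"R-G %.0f"%(v[2]-v[1]))
for y in range(256,268): print(y,[tuple(int(c) for c in im[y,x][::-1]) for x in range(294,303)])
cv2.imwrite("pics/m.png",cv2.resize(im[235:285,270:330].astype('uint8'),(720,600),interpolation=0))
E
```

```text
t 15.25 tcp [ 525.7 -136.8  206. ] jaw 81.7 x [ 0.002 -0.002 -1.   ] F [ 0.5 -8.3  6.2] w 17.7 q [   6.    9.  -18.    0.  -63. -105.]
-155 [294.5 270.6] [175. 179. 178.] R-G -1
-151 [294.9 269. ] [174. 178. 176.] R-G -2
-147 [295.2 267.4] [176. 180. 178.] R-G -1
-143 [295.6 265.8] [154. 158. 156.] R-G -2
-139 [295.9 264.2] [77. 77. 77.] R-G -0
-135 [296.2 262.6] [68. 67. 66.] R-G -1
-131 [296.6 261. ] [69. 68. 73.] R-G 5
-127 [296.9 259.5] [117. 116. 127.] R-G 10
-123 [297.2 257.9] [150. 151. 156.] R-G 6
-119 [297.5 256.4] [148. 147. 153.] R-G 6
-115 [297.9 254.9] [149. 148. 154.] R-G 7
-111 [298.2 253.4] [149. 148. 155.] R-G 7
-107 [298.5 251.9] [148. 147. 153.] R-G 7
-103 [298.8 250.5] [147. 146. 152.] R-G 7
-99 [299.1 249. ] [148. 147. 154.] R-G 7
-95 [299.4 247.6] [146. 146. 152.] R-G 6
-91 [299.7 246.1] [145. 145. 151.] R-G 6
256 [(48, 73, 68), (111, 112, 112), (159, 153, 153), (170, 161, 163), (148, 143, 144), (125, 121, 122), (102, 98, 98), (73, 71, 71), (45, 54, 54)]
257 [(63, 84, 80), (119, 121, 120), (165, 159, 159), (170, 162, 164), (148, 142, 143), (121, 115, 116), (95, 
[... 725 characters left out ...]
4)]
263 [(78, 78, 78), (70, 72, 73), (66, 66, 67), (62, 64, 65), (57, 59, 58), (55, 54, 56), (51, 50, 49), (42, 42, 43), (34, 42, 41)]
264 [(83, 84, 85), (77, 77, 77), (67, 69, 69), (63, 61, 62), (52, 53, 54), (48, 48, 51), (41, 42, 43), (40, 40, 39), (33, 30, 34)]
265 [(136, 138, 135), (124, 124, 123), (110, 110, 108), (92, 93, 91), (73, 72, 71), (54, 54, 55), (41, 43, 42), (40, 37, 40), (33, 32, 34)]
266 [(199, 200, 196), (181, 184, 179), (161, 162, 158), (137, 140, 135), (112, 110, 109), (83, 84, 82), (54, 55, 55), (44, 43, 43), (31, 31, 30)]
267 [(206, 208, 201), (186, 188, 183), (164, 165, 161), (147, 148, 145), (134, 135, 131), (111, 113, 110), (80, 79, 79), (52, 51, 51), (30, 29, 30)]
```

View pics/m.png

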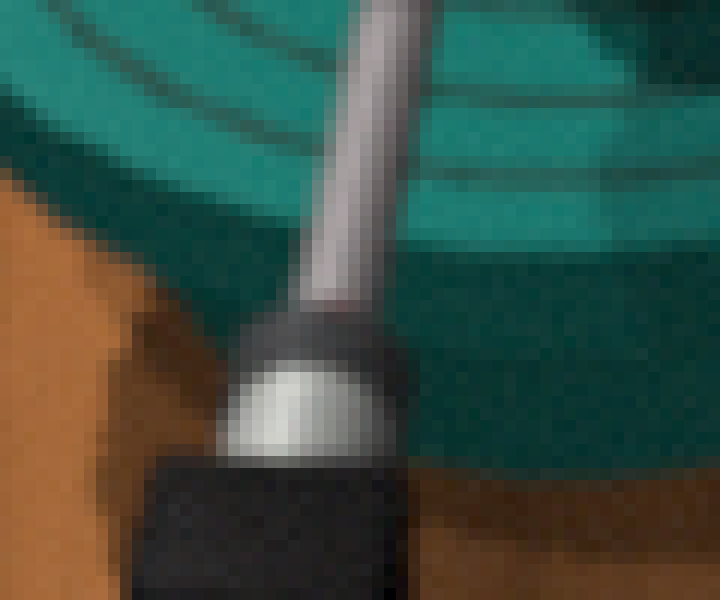

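```bash
python3 - <<'E'
from st import *
s=r.get_state(); p=r.camera_params("side"); T=s['tcp_pos']; d=np.array([np.cos(np.radians(81.3)),np.sin(np.radians(81.3)),0])
for v in (259.5,260,260.5):
    for z in(.1975,.191): print(v,z,"behind post mm",((T-onz(p,(297,v),z))@d*1e3).round(1))
o,_=ray(p,(297,260)); print("elev",np.degrees(np.arcsin(-ray(p,(297,260))[1][2])))
# independent: mouth from the home pictures' geometry: base centre estimates
for b in((.4989,-.3199),(.5001,-.3220)): print("p from base:",((T[:2]-b)@d[:2]*1e3-95).round(1))
print("from post image home", ((T[:2]-(.5108,-.2250))@d[:2]*1e3).round(1), ((T[:2]-(.5104,-.2279))@d[:2]*1e3).round(1))
E
```

```text
259.5 0.1975 behind post mm 137.5
259.5 0.191 behind post mm 129.5
260 0.1975 behind post mm 138.8
260 0.191 behind post mm 130.8
260.5 0.1975 behind post mm 140.0
260.5 0.191 behind post mm 132.1
elev 38.79006895828301
p from base: 90.0
p from base: 91.9
from post image home 89.4 92.3
```

carry_out --pt "0.9 6 0 0 0 0 10" --pt "1.8 12 0 0 0 0 10" --pt "1.8 12 0 0 0 0 10" --pt "1.8 12 0 0 0 0 10"

```text
time_s: 15.85
tcp_pos: [0.5275, -0.1248, 0.206]
eef_rot: [-43.4, 89.8, -51.7]
contact_force: [-0.1, -8.1, 5.3]
gripper_width: 0.0176
```

```bash
python3 - <<'E'
from st import *
st(); s=r.get_state(); p=r.camera_params("side")
im=np.mean([r.capture("side").astype(float) for _ in range(4)],0).astype('float32')
T=s['tcp_pos']; d=np.array([np.cos(np.radians(81.3)),np.sin(np.radians(81.3)),0])
ax=np.array([T[0],T[1],.185])
for k in range(-152,-114,2):
    q=proj(p,ax+d*k/1e3+[0,0,.006]); v=cv2.getRectSubPix(im,(3,1),tuple(map(float,q))).mean((0,1)); print(k,q.round(1),v.round(0),"R-G %.0f"%(v[2]-v[1]))
E
```

```text
t 15.85 tcp [ 527.5 -124.8  206. ] jaw 81.7 x [ 0.002 -0.002 -1.   ] F [-0.1 -8.1  5.3] w 17.6 q [   8.    9.  -18.    0.  -63. -106.]
-152 [295.8 263.5] [72. 71. 70.] R-G -1
-150 [295.9 262.7] [70. 68. 66.] R-G -2
-148 [296.1 262. ] [71. 69. 66.] R-G -4
-146 [296.3 261.2] [71. 71. 74.] R-G 3
-144 [296.4 260.4] [ 64.  64. 104.] R-G 40
-142 [296.6 259.6] [ 52.  54. 145.] R-G 91
-140 [296.8 258.8] [ 40.  43. 183.] R-G 140
-138 [296.9 258.1] [ 35.  41. 199.] R-G 158
-136 [297.1 257.3] [ 32.  38. 201.] R-G 163
-134 [297.3 256.5] [ 40.  45. 198.] R-G 153
-132 [297.4 255.8] [ 62.  66. 190.] R-G 125
-130 [297.6 255. ] [102. 103. 178.] R-G 74
-128 [297.7 254.3] [131. 131. 165.] R-G 34
-126 [297.9 253.5] [147. 146. 158.] R-G 13
-124 [298.1 252.8] [152. 151. 156.] R-G 6
-122 [298.2 252. ] [151. 151. 156.] R-G 5
-120 [298.4 251.3] [149. 148. 154.] R-G 6
-118 [298.5 250.6] [148. 148. 154.] R-G 7
-116 [298.7 249.8] [149. 149. 155.] R-G 6
```

The red band is now visible. Its outer end is 21 mm ahead of the mouth, so the pull is about 0.104. Returning 13.5 mm to about 0.090.

carry_out --pt "-1 -7 0 0 0 0 10" --pt "-2 -13.3 0 0 0 0 10" --pt "-2 -13.3 0 0 0 0 10" --pt "-2 -13.3 0 0 0 0 10" --pt "-2 -13.3 0 0 0 0 10"

```text
time_s: 16.55
tcp_pos: [0.5254, -0.1383, 0.206]
eef_rot: [-42.9, 89.8, -51.2]
contact_force: [-0.8, -7.2, 5.4]
gripper_width: 0.018
```

```bash
python3 - <<'E'
from st import *
s,_=st(); T=s['tcp_pos']; d=np.array([np.cos(np.radians(81.3)),np.sin(np.radians(81.3))])
for b in((.4989,-.3199),(.5001,-.3220)): print("p:",((T[:2]-b)@d*1e3-95).round(1))
print("travel since grasp",((T[:2]-(.5122,-.2248))@d*1e3).round(1))
for n in("scene","side"): 
  im=r.capture(n); cv2.imwrite(f"pics/{n}9.png",im); p=r.camera_params(n)
  for c in("yellow","blue"):
    for a,ce,b,m in blobs(im,c,40): print(n,c,a,ce,b,onz(p,ce,.055).round(3))
a=cv2.imread("pics/scene9.png"); cv2.imwrite("pics/end.png",np.hstack([cv2.resize(a[150:380,200:500],(400,307)),cv2.resize(im[120:350,200:480],(374,307))]))
E
```

```text
t 16.55 tcp [ 525.4 -138.3  206. ] jaw 81.7 x [ 0.002 -0.002 -1.   ] F [-0.8 -7.2  5.4] w 18.0 q [   6.    9.  -18.    0.  -63. -104.]
p: 88.5
p: 90.4
travel since grasp 87.5
scene yellow 2263 [400.9 337.6] [369 306  66  66] [0.591 0.329 0.055]
scene blue 1839 [452.8 290.9] [423 265  62  54] [0.424 0.306 0.055]
side yellow 190 [332.2 181.1] [326 173  13  17] [0.607 0.24  0.055]
side blue 387 [257.6 192.3] [238 179  36  23] [0.404 0.196 0.055]
```

View pics/end.png

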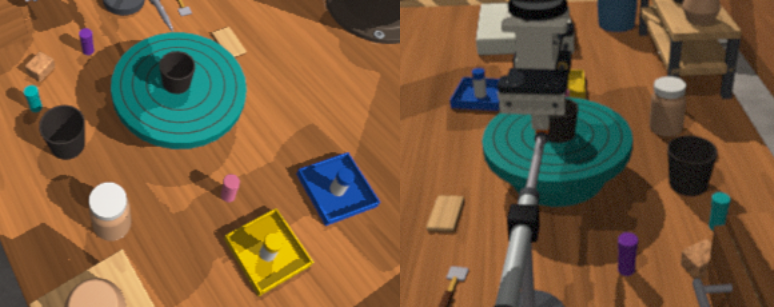

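Both pots stand upright in their trays, at crop (342,183) and (270,247). The bowl is still centred on the wheel at (178,72). Every pull estimate falls between 87.5 and 90.5 mm, so I'm handing in.

```bash
python3 -c "
from plant import r
print(r.close_job())"
```

```text
the job is handed in; nothing more can be done
None
```

I stood the yellow-capped pot in the yellow tray and the blue-capped pot in the blue tray and let go of both. I then gripped the orange post, pulled the pointer out onto the red band, and handed the job in at about 16.7 s while still holding it there.

**Last checks:**
- **Pots and bowl:** the final pictures show both pots upright in their own trays, the bowl on the wheel and no other object visibly moved.
- **Grip:** the fingers read 18.0 mm on the 18 mm post, and the spring pulled with about 7.2 N against the 7 N or so expected at the mark.
- **Pull distance:** the estimates gave 87.5 mm (travel since the grasp), 88.5 to 90.4 mm (distance from the gauge base) and about 90.5 mm (where the band showed). They differ by about 3 mm, but all lie inside the 83 to 97 mm range.
- **Red band:** at the final pose the mouth ring hides most of the band from the side camera. To find it I pulled about 12 mm further, to roughly 104 mm, measured the band in the side picture, and came back. I did not see the mouth sitting on the band directly in the last picture.

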